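# Hold the gel viewer's sprung shield open at the set marker

## Robot

A 7-joint arm with a two-finger parallel gripper is mounted at the origin on a cart in front of the work surface, level with it; the furniture and walls round the work are solid. World frame = base frame: x ahead of the robot, y to its left, z up, the work surface at z = 0. Lengths are in m, angles in rad, forces in N, time in s.
With the tool pointing down it reaches from about 0.425 to 0.95 m from the base axis. Payload 16.7 kg.
Tool frame: the origin (TCP) lies at the very end of the fingers, on their centre line; the grasp point (between the pads) lies 19 mm behind it (arm.grip_depth is the y of the grasp point in the tool frame, in m); y points along the fingers, x is the direction in which the jaws open and shut, and the axes are right-handed (so a half turn about y gives the same grasp; the last joint's range is limited). The gripper opens to 94 mm and grips with 3 to 60 N. Pads are 16 mm wide; open, the fingers measure 119 mm over their backs; the gripper's body (75 mm by 177 mm) begins 78 mm behind the grasp point.
Start: joints at [1.181, 0.426, 0.074, 1.606, -0.034, 1.111, -0.067], TCP at [0.16, -0.656, 0.205] pointing down, gripper open.
Joint ranges: [-2.85, 2.85], [-0.5, 2.14], [-1.23, 1.37], [0.21, 2.46], [-1.02, 4.16], [0.16, 2.05], [-2.73, 2.73]. Speed limits (rad/s): [1.89, 1.89, 2.39, 2.39, 3.01, 3.01, 3.01].

## Interface

Orientations are given as a unit quaternion [w, x, y, z].
In Python, from station import state, vision, arm gives the robot as it stands.
- The arm moves only by the shell command python3 -m pendant 'ROWS'. ROWS is a JSON object of lists of equal length, an entry for each row: "delta_pos": the shift along the tool's x, y, z in mm, a list of three; "dr": the turn, a rotation vector about the tool's x, y, z in degrees, a list of three; "jaw": the opening, from 0 (shut) to 1 (fully open). A call has 1 to 20 rows; each row shifts and turns the commanded pose from where the row before left it, along the tool's axes as they then stand; what a row does not reach is not made up. A row lasts 1/10 s, in which the tool goes at most 50 mm and 8.59 degrees, less where a joint would pass 70% of its speed; a pose out of reach is approached as far as the arm can. A call is refused whole if a number of a shift passes 50 or a number of a turn 8.59, either way. A call with a gripper value outside its range is refused whole. The fingers move at their own pace and stop on an object; the grip force is fixed at half the most. Time passes only in rows, so rows that do not move let the fingers close. It gives the time, the measured TCP pose, the force and the opening at its end, in the units of the state.
- state(): the state, without advancing time (a new reading comes with each control period).
- vision.capture(name): name is "scene" or "top" or "wrist"; returns the picture (400x640x3 uint8, blue, green, red); there is no depth.
- vision.camera_info(name): a dict with "intrinsics" (3x3 intrinsics, pixels), "origin" and "rotation" of the camera in the world; the wrist camera has in their place "tool_from_camera" (4x4, takes a point from camera to tool coordinates, whose origin is the TCP and whose axes are the tool frame's). Camera axes: x right, y down, z forward; pixel columns grow to the right and rows downward; lengths in m; the calibration is good to about 2 mm. A picture is of the moment at which its call begins: read the wrist's pose just before it. camera_info takes no time and is no camera call.
- arm.sign_off(): hands the job in, once; it reports no verdict.
The state is a dict: "clock": time; "joint_pos": joint angles; "joint_vel": joint speeds; "joint_torque": joint torques, N m; "tool_pos": TCP position; "tcp_rot": TCP orientation; "force": force on the tool from outside, world axes, zero at the start; "moment": the same for the moment, N m; "gripper_width": opening from 0.0 (shut) to 1.0 (fully open).
Only numpy, scipy, OpenCV 4.12 (cv2) and the standard library are available. Lean on these libraries where they do the work, as an engineer would, in place of code of your own. Each camera call takes 0.05 s, during which the arm holds its last target.

## Task

A colleague wants to reach in under the gel viewer's sprung shield. First take the slide box that was left on top of the shield and stand it right way up on the bench, then lift the shield by its front grip bar until its pointer is level with the set marker on the curved scale, and finish holding it there: the program ends with the gripper still keeping the shield up, because its spring shuts it. Do not tip the slide box over, do not let the shield snap shut, and leave the set marker and the other things on the bench where they are.

Things in the scene. Friction and masses are not known exactly. Their poses are not given: they have to be found in the camera images.
- gel_viewer: Gel viewer (transilluminator), fixed: low white housing 246 (its x) x 324 (its y) x 78 mm high with a black glass stage on top under a hinged shield. Origin: centre of the housing, on the bench surface; x points away from the operator to the hinge side, y to the left, z up. It stands turned by up to 0.25 rad. The shield's hinge axis is at x = +0.100, z = 0.086, parallel to y.
- scale_top (a point): Upper end of the curved scale, an upright aluminium band 23 mm wide with a line every 5 degrees, of radius 118 mm about the hinge axis. It stands on the housing to the right of the shield, at y = -0.127 to -0.150 in the viewer's frame, and reaches 0.20 m above the bench.
- bare_bench (a point): Middle of an empty patch of bench to the left of the viewer, on the surface, at x = -0.11, y = +0.24 in the viewer's frame: nothing stands within 50 mm of it in the viewer's x and y. A bench power supply stands further back on that side. One possible place for the slide box.
- shield_angle (a joint): Opening angle of the shield, rad: 0 shut, grows as its front edge (-x side) rises, stop at 1.15. Shallow grey frame with clear pane, 210 mm from axis to front face, 240 mm wide, flat top 36 mm above the axis (0.122 m above the bench when shut). A spring and its weight shut it: lifting at the bar takes about 4 N at first, 5 to 6 N at 0.8 rad; let go, it falls shut.
- shield: The hinged shield with its frame, pane, grip bar and pointer. Origin on the hinge axis at mid width; when shut its axes are parallel to the viewer's; opening turns it about its y axis. 0.45 kg.
- shield_hinge (a point): Middle of the shield's hinge axis. The axis is this frame's y.
- shield_handle (a point): Middle of the shield's grip bar, on its axis: round bar 14 mm thick, straight for 110 mm, parallel to the hinge axis, 40 mm before the shield's front face (33 mm clear gap behind it, open above and below). In the shield's own frame 250 mm from the hinge axis to the front and 16 mm above it, so it moves on an arc; 0.102 m above the bench when shut.
- shield_pointer (a point): Tip of the shield's small black pointer, on the shield's right side, 122 mm from the hinge axis; it sweeps along the inner half of the curved scale as the shield opens.
- marker_angle (a joint): Angle of the set marker on the scale, rad, measured like the shield's angle about the same axis: the pointer is level with the marker when both values are equal. Between 0.38 and 0.90, different each time. Clamped stiffly; must not be moved.
- marker_line (a point): White line on the set marker, a black clamp 15 mm long with a steel thumbscrew on the outer half of the scale, 122 mm from the hinge axis. Its frame turns with the marker.
- slide_box: Closed green box for microscope slides, 34 (its x) x 87 (its y) x 35 mm high, 0.1 to 0.2 kg. Origin: centre of its underside, z up. Starts flat on the shield's top, its long side within 0.8 rad of the viewer's x direction; can be gripped across its 34 mm width.
- timer: White lab timer lying on the bench, 62 x 66 x 17 mm; not to be disturbed. Origin: centre of its underside.
- tape_roll: Roll of tape lying flat on the bench, 100 mm across, 19 mm high; not to be disturbed. Origin: centre of its underside.
- beaker: Small clear beaker standing on the bench, 53 mm across, 70 mm high; not to be disturbed. Origin: centre of its underside.
- marker_pen: Black pen lying on the bench, 124 mm long, 13 mm thick; not to be disturbed. Origin: centre of its underside.
- comb_loose: White gel comb lying on the bench, 100 x 24 x 12 mm; not to be disturbed. Origin: centre of its underside.
There are look-alikes about, which are no part of the job. There is more than one size of the slide_box; the one meant has the size given above.

How it is judged:
On the way, in this order (a step that is already met when the one before it is completed fails the run):
1. the slide box stands right way up on the bench, let go, with the shield still shut (height (world z) of slide_box below 0.01 m and angle between slide_box's own z axis and vertical below 0.15 rad and linear speed of slide_box below 0.03 m/s and contact force between the fingers and slide_box below 0.2 N and value of joint shield_angle below 0.1 rad), for 0.2 s.
2. the shield is raised with its pointer level with the set marker (angle between the x axis of shield_pointer and the x axis of marker_line, either way round below 0.08 rad and contact force between the fingers and shield above 1.5 N), for 0.2 s.
At the end, for the whole second after the job is handed in: The shield stands still, held up by the gripper's fingers alone (more than 1.5 N of contact), its pointer within 0.08 rad (about 10 mm on the scale) of the set marker; the slide box stands upright and still on the bench (all of step 2 and velocity of joint shield_angle between -0.1 and 0.1 rad/s and contact force between slide_box and shield below 0.1 N and height (world z) of slide_box below 0.01 m and angle between slide_box's own z axis and vertical below 0.15 rad and linear speed of slide_box below 0.03 m/s); the arm keeps its last pose, push and grip.
It fails at once if the slide box is tipped over (angle between slide_box's own z axis and vertical above 0.7 rad).
It fails at once if the raised shield snaps shut (value of joint shield_angle above 0.1 rad and velocity of joint shield_angle below -2 rad/s).
It fails at once if the set marker is shifted (distance of marker_line from where it was at the start of the episode above 0.008 m).
It fails at once if a bystander is disturbed (distance of any of timer, tape_roll, beaker, marker_pen, comb_loose from where it was at the start of the episode above 0.03 m).
It also fails if it takes over 58 s, if anything falls off the work surface, if the arm or the gripper's body presses on something with over 40 N, if the wrist force passes 120 N, or if a joint passes its speed limit or range.

## Working session

There is one attempt and no reset: what is moved stays moved. The work goes in short steps, Python scripts to look and compute and a shell command to move; the robot and the scene stay as the last step left them, time stands still between calls to the robot, and variables do not carry over. Pictures are saved under pics/ and viewed, and the job is handed in when it is done.

```bash
ls; mkdir -p pics; python3 - <<'E'
from station import state, vision, arm
import cv2,numpy as np
np.set_printoptions(precision=4,suppress=True)
s=state()
for k,v in s.items(): print(k,v)
print(arm.grip_depth)
for n in ["scene","top","wrist"]:
    cv2.imwrite(f"pics/{n}0.png",vision.capture(n)); print(n,vision.camera_info(n))
E
```

```text
pics
clock 0.0
joint_pos [ 1.1815  0.4267  0.0738  1.6066 -0.0341  1.1108 -0.0671]
joint_vel [-0.0006  0.0009  0.0007 -0.0015 -0.0002 -0.0001  0.0006]
joint_torque [  0.0002 -93.5836   3.6671 -45.4191  -0.0488   0.0203   0.0001]
tool_pos [ 0.1602 -0.6553  0.2048]
tcp_rot [ 0.5565 -0.556   0.437  -0.4362]
force [0.3494 0.4859 0.1509]
moment [-0.0381 -0.0271 -0.0037]
gripper_width 0.9969457472232419
-0.0188
scene {'intrinsics': array([[363.6154,   0.    , 318.1295],
       [  0.    , 363.6154, 198.5077],
       [  0.    ,   0.    ,   1.    ]]), 'origin': array([-0.0811,  0.7797,  0.8956]), 'rotation': array([ 0.1537, -0.3136,  0.8437, -0.4077])}
top {'intrinsics': array([[378.854 ,   0.    , 325.3381],
       [  0.    , 378.854 , 198.2573],
       [  0.    ,   0.    ,   1.    ]]), 'origin': array([0.3584, 0.0611, 1.3992]), 'rotation': array([-0.0548,  0.7091, -0.7017,  0.0411])}
wrist {'intrinsics': array([[289.5512,   0.    , 313.3928],
       [  0.    , 289.5512, 203.2188],
       [  0.    ,   0.    ,   1.    ]]), 'tool_from_camera': array([[ 1.    ,  0.0011,  0.0014,  0.0005],
       [-0.0012, -0.2355,  0.9719, -0.1801],
       [ 0.0014, -0.9719, -0.2355,  0.0672],
       [ 0.    ,  0.    ,  0.    ,  1.    ]])}
```

View pics/scene0.png

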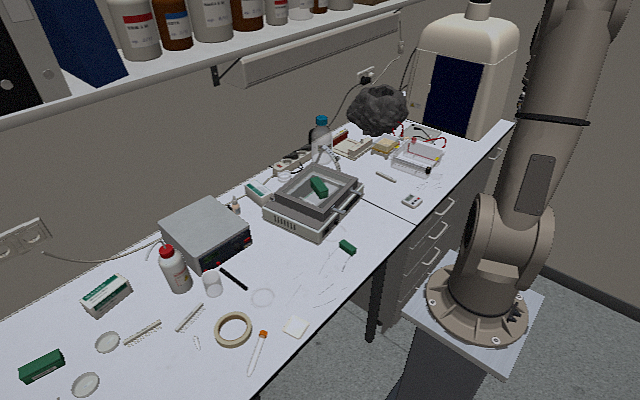

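View pics/top0.png

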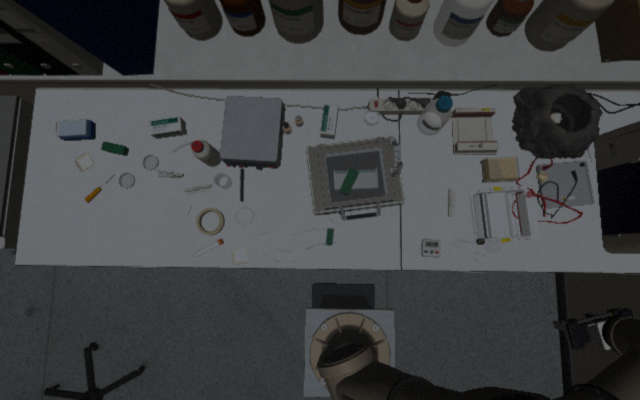

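View pics/wrist0.png

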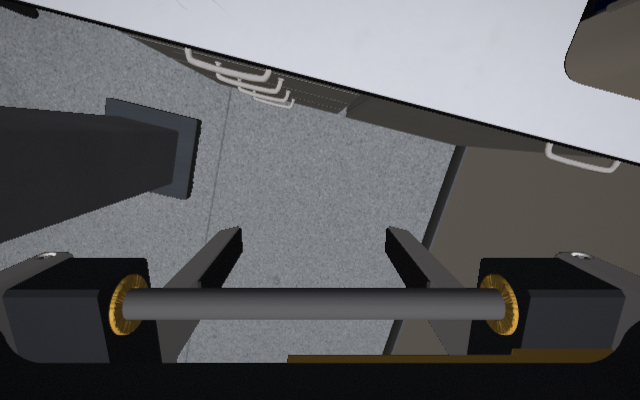

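```bash
python3 - <<'E'
import cv2
a=cv2.imread('pics/top0.png');b=cv2.imread('pics/scene0.png')
cv2.imwrite('pics/c1.png',cv2.resize(a[110:260,290:450],None,fx=5,fy=5,interpolation=cv2.INTER_CUBIC)[:600*5//5+150])
c=cv2.resize(a[125:225,295:425],None,fx=6,fy=6,interpolation=cv2.INTER_CUBIC);cv2.imwrite('pics/c1.png',c)
cv2.imwrite('pics/c2.png',cv2.resize(b[155:250,250:380],None,fx=6,fy=6,interpolation=cv2.INTER_CUBIC))
E
```

```text
(no output)
```

View pics/c1.png

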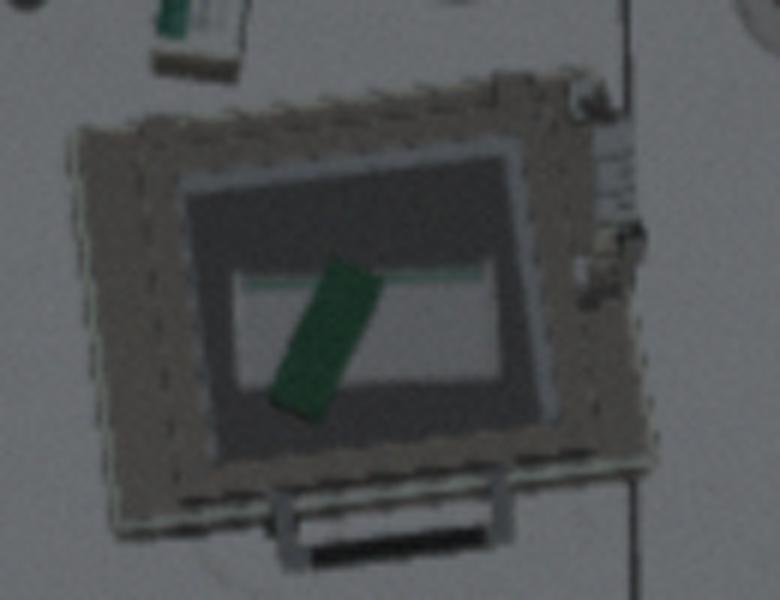

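View pics/c2.png

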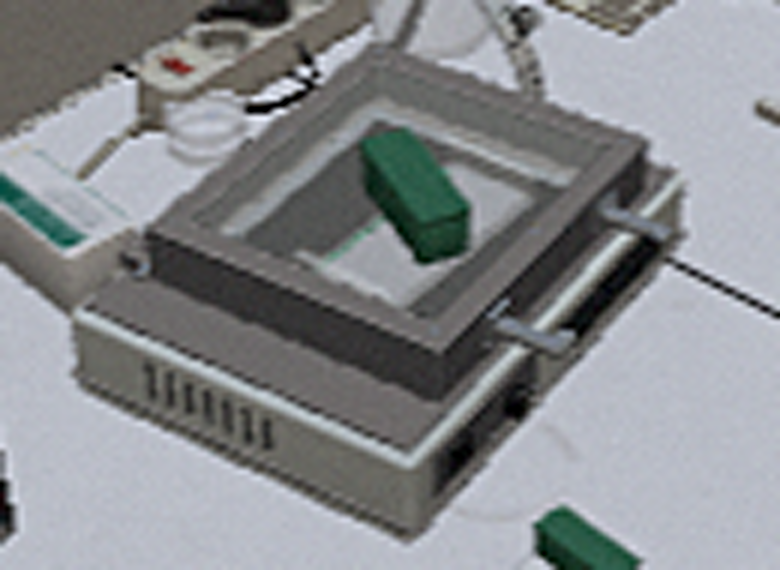

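```bash
cat > h.py <<'E'
import numpy as np,cv2
from scipy.spatial.transform import Rotation as R
from scipy.optimize import least_squares
from station import state,vision,arm
np.set_printoptions(precision=4,suppress=True)
def cam(n,s=None):
    c=vision.camera_info(n);K=np.array(c['intrinsics'])
    if n=='wrist':
        s=s or state();T=np.eye(4);T[:3,:3]=rot(s['tcp_rot']);T[:3,3]=s['tool_pos'];T=T@np.array(c['tool_from_camera'])
        return K,T[:3,:3],T[:3,3]
    return K,rot(c['rotation']),np.array(c['origin'])
def rot(q): return R.from_quat([q[1],q[2],q[3],q[0]]).as_matrix()
def bp(C,px,z):
    K,M,o=C;out=[]
    for u,v in px:
        d=M@np.linalg.inv(K)@[u,v,1];out.append(o+d*(z-o[2])/d[2])
    return np.array(out)
def proj(C,P):
    K,M,o=C;q=(np.atleast_2d(P)-o)@M@K.T
    return q[:,:2]/q[:,2:]
def rel(dw,s=None):
    """world vector mm -> tool axes"""
    s=s or state();return rot(s['tcp_rot']).T@np.array(dw)
E
python3 - <<'E'
from h import *
C=cam('top')
f=lambda l:[(295+(u+.5)/6-.5,125+(v+.5)/6-.5) for u,v in l]
h=bp(C,f([(75,130),(115,525),(650,462)]),.078);print('housing BL,FL,FR',h, np.linalg.norm(h[1]-h[0]),np.linalg.norm(h[2]-h[1]))
b=bp(C,f([(338,258),(385,275),(320,420),(272,400)]),.157);print(b,b.mean(0),[np.linalg.norm(b[i]-b[i-1]) for i in range(4)])
hd=bp(C,f([(280,558),(512,535)]),.102);print(hd)
print(bp(C,f([(180,180),(518,140),(555,415),(215,460)]),.122))
K,M,o=C;print(M,rot(state()['tcp_rot']))
# other green
print(bp(C,[(330,237)],0.03))
E
```

```text
housing BL,FL,FR [[ 0.7266  0.1557  0.078 ]
 [ 0.4894  0.128   0.078 ]
 [ 0.5294 -0.184   0.078 ]] 0.2387824910101985 0.3145142047185241
[[ 0.6322  0.0021  0.157 ]
 [ 0.6227 -0.0241  0.157 ]
 [ 0.5409  0.0117  0.157 ]
 [ 0.5518  0.0383  0.157 ]] [0.5869 0.007  0.157 ] [np.float64(0.08815756940784834), np.float64(0.02779932452242918), np.float64(0.08934706269487681), np.float64(0.028705673270991428)]
[[ 0.469   0.0321  0.102 ]
 [ 0.4835 -0.1003  0.102 ]]
[[ 0.6851  0.0915  0.122 ]
 [ 0.7101 -0.103   0.122 ]
 [ 0.5501 -0.1226  0.122 ]
 [ 0.5226  0.0697  0.122 ]]
[[ 0.0118 -0.9907  0.1352]
 [-0.9998 -0.0092  0.0202]
 [-0.0187 -0.1354 -0.9906]] [[ 0.2375 -0.0003  0.9714]
 [-0.9714  0.0009  0.2375]
 [-0.001  -1.     -0.0001]]
[[0.4047 0.0705 0.03  ]]
```

```bash
python3 -m pendant '{"delta_pos":[[-16,-27,31],[-16,-27,31],[-16,-27,31],[-16,-27,31],[-16,-27,31],[-16,-27,31],[-16,-27,31],[-16,-27,31],[-16,-27,31]],"dr":[[0,0,0],[0,0,0],[0,0,0],[0,0,0],[0,0,0],[0,0,0],[0,0,0],[0,0,0],[0,0,0]],"jaw":[1,1,1,1,1,1,1,1,1]}'
python3 -m pendant '{"delta_pos":[[0,0,0],[0,0,0],[0,0,0],[0,0,0],[0,0,0],[0,0,0],[0,0,0],[0,0,0],[0,0,0],[0,0,0]],"dr":[[0,-8,0],[0,-8,0],[0,-8,0],[0,-8,0],[0,-8,0],[0,-8,0],[0,-8,0],[0,-8,0],[0,-8,0],[0,-8,0]],"jaw":[1,1,1,1,1,1,1,1,1,1]}'
python3 - <<'E'
from h import *
s=state();print(s['joint_pos'],s['tool_pos'],s['clock']);print(rot(s['tcp_rot']))
print(rel(np.array([.47,0,.42])*1000-1000*np.array(s['tool_pos'])))
E
```

```text
clock: 1.05
tool_pos: [0.3978, -0.4483, 0.4496]
tcp_rot: [0.556, -0.556, 0.437, -0.437]
force: [0.6, -0.6, 0.2]
gripper_width: 1.005
clock: 2.05
tool_pos: [0.397, -0.4495, 0.4482]
tcp_rot: [0.707, -0.707, -0.025, 0.025]
force: [-0.5, -0.1, 0.2]
gripper_width: 0.997
[ 0.9046  0.1965 -0.2025  1.404   0.0392  1.5455  0.7758] [ 0.397  -0.4495  0.4482] 2.05
[[ 0.9975 -0.0003 -0.0708]
 [ 0.0708  0.0004  0.9975]
 [-0.0003 -1.      0.0004]]
[104.6479  28.3844 443.1891]
```

```bash
python3 -m pendant '{"delta_pos":[[10,0,44],[10,0,44],[10,0,44],[10,0,44],[10,0,44],[10,0,44],[10,0,44],[10,0,44],[10,0,44],[10,0,44]],"dr":[[0,0,0],[0,0,0],[0,0,0],[0,0,0],[0,0,0],[0,0,0],[0,0,0],[0,0,0],[0,0,0],[0,0,0]],"jaw":[1,1,1,1,1,1,1,1,1,1]}'
python3 - <<'E'
from h import *
s=state();print(s['joint_pos'],s['tool_pos'],s['clock'],s['joint_vel'])
cv2.imwrite('pics/w1.png',vision.capture('wrist'))
import json
json.dump({k:np.array(s[k]).tolist() for k in('tool_pos','tcp_rot')},open('w1.json','w'))
E
```

```text
clock: 3.05
tool_pos: [0.4679, -0.0021, 0.4486]
tcp_rot: [-0.707, 0.707, 0.023, -0.023]
force: [0.9, -0.2, -0.5]
gripper_width: 1.004
[ 0.4987 -0.026  -0.6048  1.6425 -0.0144  1.5203 -0.0402] [ 0.4679 -0.0021  0.4486] 3.05 [-0.4639  0.1255 -0.5267 -0.1095  0.0534 -0.0009 -0.9895]
```

View pics/w1.png

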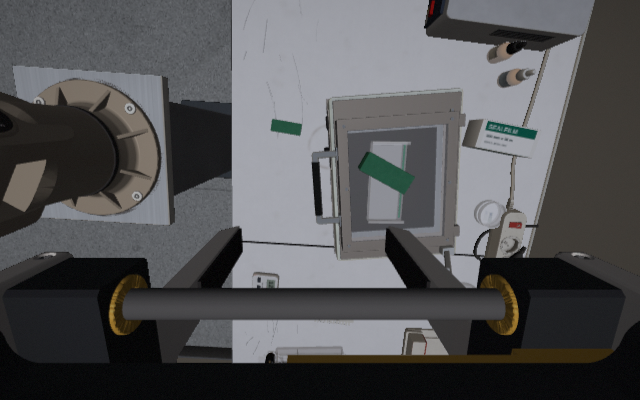

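```bash

python3 - <<'E'
from h import *
s=state();print(s['tool_pos'],s['clock'],s['joint_vel'])
a=vision.capture('wrist')
import json
json.dump({k:np.array(s[k]).tolist() for k in('tool_pos','tcp_rot')},open('w2.json','w'))
c=cv2.resize(a[80:270,305:475],None,fx=4,fy=4,interpolation=cv2.INTER_CUBIC)
cv2.imwrite('pics/w2.png',a);cv2.imwrite('pics/w2c.png',c[:600]);
E
```

```text
[0.4684 0.0053 0.4488] 3.1 [ 0.0335 -0.013   0.0455  0.0056 -0.0111  0.003   0.1694]
```

View pics/w2c.png

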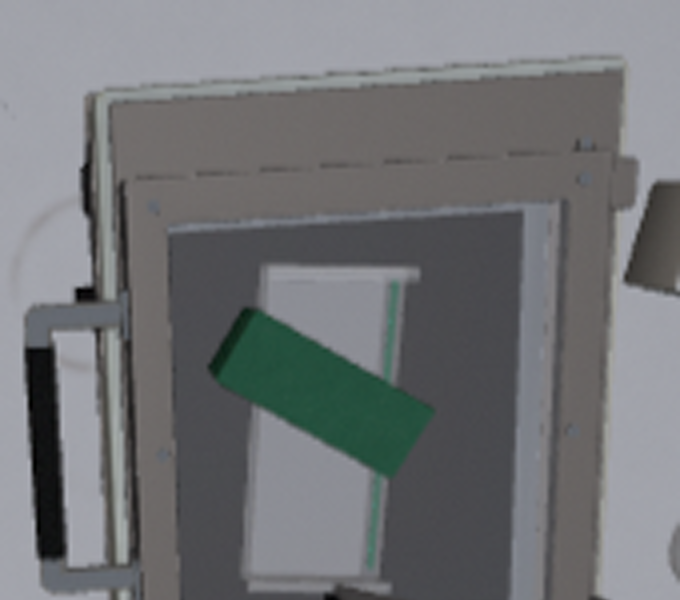

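```bash

python3 - <<'E'
from h import *
import json
C=cam('wrist',json.load(open('w2.json')))
f=lambda l:[(305+(u+.5)/4-.5,80+(v+.5)/4-.5) for u,v in l]
b=bp(C,f([(260,312),(435,407),(392,478),(225,380)]),.157)
print(b,b.mean(0),[np.linalg.norm(b[i]-b[i-1]) for i in range(4)])
print('handle ends',bp(C,f([(26,310),(40,585)]),.109)); print('bar',bp(C,f([(38,347),(52,560)]),.109))
print('housing FL,BL',bp(C,f([(100,95),(624,60)]),.078))
print('shield FL,BL',bp(C,f([(125,180),(615,152)]),.122))
T=cam('top')
# project bare bench etc.
c=np.array([.631,-.018]);yaw=.122
Rv=np.array([[np.cos(yaw),-np.sin(yaw)],[np.sin(yaw),np.cos(yaw)]])
bb=c+Rv@[-.11,.24];print(bb,proj(T,[*bb,0]))
# fit viewer pose using both views
top=lambda l:[(295+(u+.5)/6-.5,125+(v+.5)/6-.5) for u,v in l]
H=lambda p,l:np.array([[*(p[:2]+np.array([[np.cos(p[2]),-np.sin(p[2])],[np.sin(p[2]),np.cos(p[2])]])@q[:2]),q[2]] for q in l])
m1=[(-.123,.162,.078),(.123,.162,.078),(-.11,.12,.122),(-.15,.055,.102),(-.15,-.055,.102)]
p1=f([(100,95),(624,60),(125,180),(38,347),(52,560)])
m2=[(-.123,.162,.078),(-.123,-.162,.078),(.123,.162,.078),(-.15,.055,.102),(-.15,-.055,.102)]
p2=top([(115,525),(650,462),(75,130),(310,555),(488,538)])
r=lambda p:np.concatenate([(proj(C,H(p,m1))-p1).ravel(),(proj(T,H(p,m2))-p2).ravel()])
o=least_squares(r,[.631,-.018,.122],loss='soft_l1');print(o.x);print(r(o.x).reshape(-1,2))
p=o.x;print('handle',H(p,[(-.15,0,.102)]),'bench',H(p,[(-.11,.24,0)]))
E
```

```text
[[ 0.5566  0.0406  0.157 ]
 [ 0.6331  0.0074  0.157 ]
 [ 0.6198 -0.0237  0.157 ]
 [ 0.5456  0.0121  0.157 ]] [0.5887 0.0091 0.157 ] [np.float64(0.030538325532989193), np.float64(0.08341358770173564), np.float64(0.03376654691446653), np.float64(0.08240027691680984)]
handle ends [[ 0.4622  0.0306  0.109 ]
 [ 0.478  -0.0968  0.109 ]]
bar [[ 0.4687  0.0146  0.109 ]
 [ 0.4827 -0.0842  0.109 ]]
housing FL,BL [[0.4886 0.1266 0.078 ]
 [0.7219 0.1588 0.078 ]]
shield FL,BL [[0.5    0.089  0.122 ]
 [0.7045 0.1155 0.122 ]]
[0.4926 0.2068] [[293.5895 213.0953]]
[ 0.6252 -0.0173  0.1274]
[[-3.2473 -0.9455]
 [ 2.6226  0.0634]
 [ 0.4068  0.8064]
 [ 0.5093 -2.3705]
 [ 0.0565  2.3468]
 [ 0.0339  1.9301]
 [ 2.7928  1.6336]
 [-0.9101 -0.0207]
 [-0.9482  0.4229]
 [ 1.2546 -0.4851]]
handle [[ 0.4764 -0.0363  0.102 ]] bench [[0.4856 0.2068 0.    ]]
```

```bash
python3 -m pendant '{"delta_pos":[[0,0,0],[0,0,0],[0,0,0],[0,0,0],[0,0,0],[0,0,0],[0,0,0],[0,0,0],[0,0,0]],"dr":[[0,-7.75,0],[0,-7.75,0],[0,-7.75,0],[0,-7.75,0],[0,-7.75,0],[0,-7.75,0],[0,-7.75,0],[0,-7.75,0],[0,0,0]],"jaw":[1,1,1,1,1,1,1,1,1]}'
python3 - <<'E'
from h import *
s=state();M=rot(s['tcp_rot']);print(s['joint_pos'],s['tool_pos'],s['clock'],np.degrees(np.arctan2(M[1,0],M[0,0])),M[:,1])
print(rel(np.array([.588,.008,.19])*1000-1000*np.array(s['tool_pos'])))
E
```

```text
clock: 4.05
tool_pos: [0.4681, -0.0042, 0.4484]
tcp_rot: [0.593, -0.593, -0.384, 0.385]
force: [0.6, -0.0, -0.8]
gripper_width: 1.002
[ 0.4821 -0.026  -0.5846  1.6432 -0.0144  1.5203  1.0482] [ 0.4681 -0.0042  0.4484] 4.05 65.87744050353051 [-0.0003 -0.     -1.    ]
[  60.1558  258.3363 -104.5073]
```

```bash
python3 -m pendant '{"delta_pos":[[12,30,-21],[12,40,-21],[12,46,-21],[12,46,-21],[12,46,-21],[0,40,0],[0,10,0],[0,0,0]],"dr":[[0,0,0],[0,0,0],[0,0,0],[0,0,0],[0,0,0],[0,0,0],[0,0,0],[0,0,0]],"jaw":[1,1,1,1,1,1,1,1]}'
python3 - <<'E'
from h import *
s=state();M=rot(s['tcp_rot']);print(s['joint_pos'],s['tool_pos'],s['clock'],np.degrees(np.arctan2(M[1,0],M[0,0])))
a=vision.capture('wrist');cv2.imwrite('pics/w3.png',a)
print(rel(np.array([.588,.008,.128])*1000-1000*np.array(s['tool_pos'])))
C=cam('wrist',s);print(proj(C,[[.588,.008,.157],np.array(s['tool_pos'])]))
E
```

```text
clock: 4.85
tool_pos: [0.5851, 0.0072, 0.195]
tcp_rot: [0.595, -0.594, -0.382, 0.384]
force: [0.5, -0.1, -0.2]
gripper_width: 1.003
[ 0.3615  0.3497 -0.5999  1.7913  0.2213  1.0708  0.8274] [0.5851 0.0072 0.195 ] 4.85 65.60206801074911
[ 1.925  67.012  -2.2947]
[[317.0751 224.9203]
 [314.7463 239.1907]]
```

View pics/w3.png

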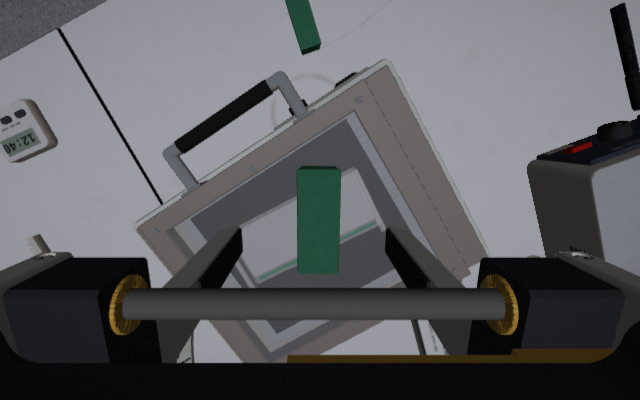

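```bash
python3 -m pendant '{"delta_pos":[[2,20,-2],[0,22,0],[0,16,0],[0,8,0],[0,0,0],[0,0,0],[0,0,0],[0,0,0],[0,0,0],[0,0,0],[0,0,0],[0,0,0],[0,0,0],[0,0,0]],"dr":[[0,0,0],[0,0,0],[0,0,0],[0,0,0],[0,0,0],[0,0,0],[0,0,0],[0,0,0],[0,0,0],[0,0,0],[0,0,0],[0,0,0],[0,0,0],[0,0,0]],"jaw":[1,1,1,1,1,1,0.2,0.2,0.2,0.2,0.2,0.2,0.2,0.2]}'
python3 - <<'E'
from h import *
s=state();print(s['force'],s['gripper_width'])
a=vision.capture('wrist');cv2.imwrite('pics/w4.png',a)
E
```

```text
clock: 6.3
tool_pos: [0.5885, 0.0084, 0.1297]
tcp_rot: [0.594, -0.594, -0.384, 0.384]
force: [0.1, -0.8, 0.1]
gripper_width: 0.354
[ 0.0991 -0.782   0.1055] 0.35408995480504074
```

View pics/w4.png

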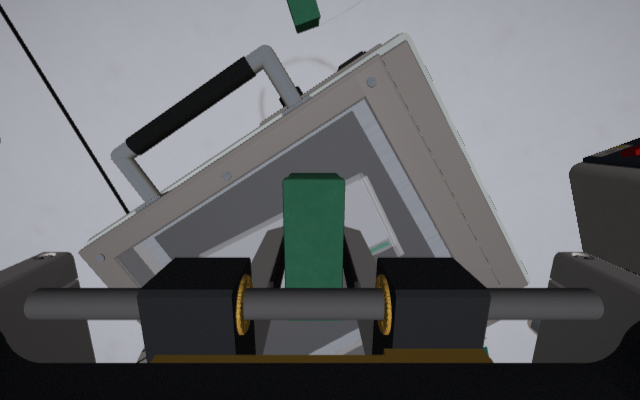

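```bash
python3 -m pendant '{"delta_pos":[[0,-10,0],[0,-20,0],[0,-35,0],[0,-40,0],[0,-25,0],[0,0,0]],"dr":[[0,0,0],[0,0,0],[0,0,0],[0,0,0],[0,0,0],[0,0,0]],"jaw":[0.2,0.2,0.2,0.2,0.2,0.2]}'
python3 - <<'E'
from h import *
s=state();print(s['force'],s['gripper_width'],s['tool_pos'],s['joint_pos'])
T=cam('top');print(bp(T,[(222,164),(279,167),(222,164)],.10))
a=cv2.imread('pics/top0.png');c=a[90:260,180:350].copy()
for P in [(.486,.207,0),(.436,.157,0),(.536,.157,0),(.536,.257,0),(.436,.257,0)]:
    u=proj(T,P)[0]-[180,90];cv2.circle(c,(int(round(u[0])),int(round(u[1]))),1,(0,0,255),-1)
cv2.imwrite('pics/t1.png',cv2.resize(c,None,fx=3.5,fy=3.5))
cv2.imwrite('pics/s1.png',vision.capture('scene'))
E
```

```text
clock: 6.95
tool_pos: [0.5901, 0.0088, 0.2641]
tcp_rot: [-0.593, 0.595, 0.385, -0.382]
force: [-0.4, -0.5, -1.9]
gripper_width: 0.359
[-0.3782 -0.4986 -1.9019] 0.35880533823541494 [0.5901 0.0088 0.2641] [ 0.3758  0.2934 -0.6138  1.706   0.1815  1.1935  0.8631]
[[0.6541 0.4531 0.1   ]
 [0.6449 0.2515 0.1   ]
 [0.6541 0.4531 0.1   ]]
```

View pics/t1.png

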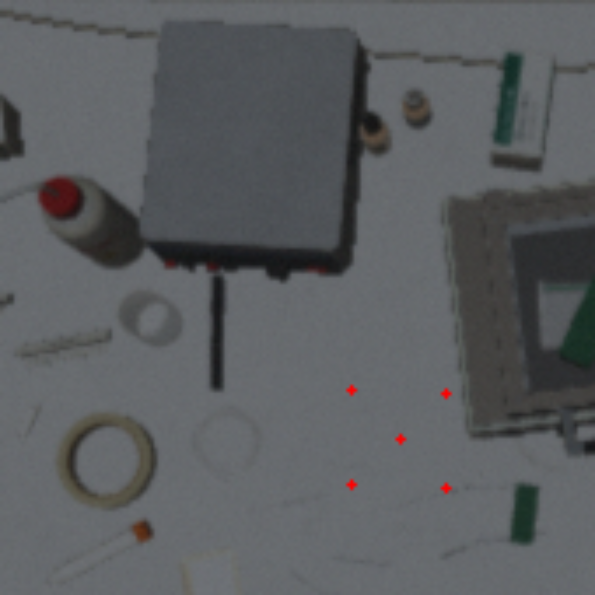

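View pics/s1.png

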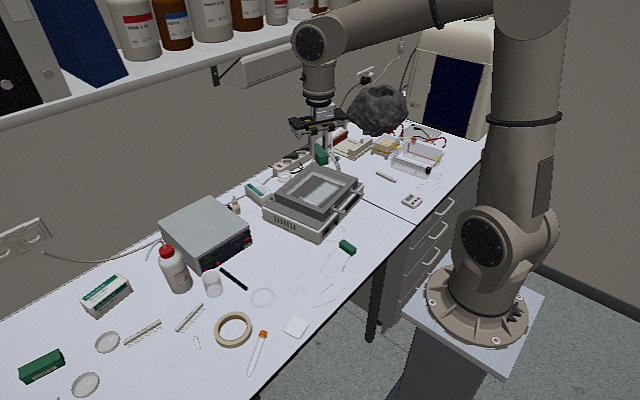

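```bash
python3 - <<'E'
from h import *
s=state()
print(rel(np.array([.485,.212,.264])*1000-1000*np.array(s['tool_pos'])))
E
```

```text
[142.7253  -2.6077 178.6615]
```

```bash
python3 -m pendant '{"delta_pos":[[10,0,13],[20,0,25],[24,0,30],[24,0,30],[24,0,30],[20,0,25],[14,0,17],[7,0,9],[0,0,0],[0,0,0]],"dr":[[0,0,0],[0,0,0],[0,0,0],[0,0,0],[0,0,0],[0,0,0],[0,0,0],[0,0,0],[0,0,0],[0,0,0]],"jaw":[0.2,0.2,0.2,0.2,0.2,0.2,0.2,0.2,0.2,0.2]}'
python3 -m pendant '{"delta_pos":[[0,20,0],[0,35,0],[0,40,0],[0,40,0],[0,35,0],[0,25,0],[0,20,0],[0,15,0],[0,8,0],[0,4,0],[0,0,0],[0,0,0]],"dr":[[0,0,0],[0,0,0],[0,0,0],[0,0,0],[0,0,0],[0,0,0],[0,0,0],[0,0,0],[0,0,0],[0,0,0],[0,0,0],[0,0,0]],"jaw":[0.2,0.2,0.2,0.2,0.2,0.2,0.2,0.2,0.2,0.2,0.2,0.2]}'
python3 - <<'E'
from h import *
s=state();print(s['force'],s['gripper_width'],s['tool_pos'],s['joint_pos'])
a=vision.capture('wrist');cv2.imwrite('pics/w5.png',a)
E
```

```text
clock: 8.0
tool_pos: [0.4843, 0.2114, 0.2593]
tcp_rot: [-0.594, 0.594, 0.383, -0.384]
force: [0.9, -0.3, -1.8]
gripper_width: 0.357
clock: 9.2
tool_pos: [0.4846, 0.2124, 0.0184]
tcp_rot: [-0.594, 0.594, 0.384, -0.383]
force: [0.2, 0.5, -0.4]
gripper_width: 0.361
[ 0.1591  0.4568 -0.397 ] 0.36117370113930725 [0.4846 0.2124 0.0184] [-0.0344  0.5131 -0.6153  2.0476  0.4485  0.7127  0.2119]
```

View pics/w5.png

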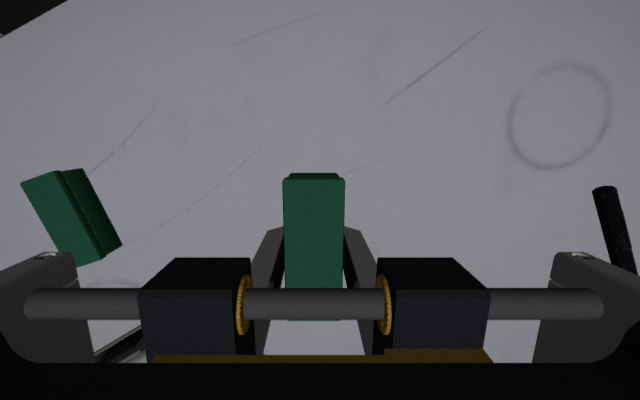

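```bash
python3 -m pendant '{"delta_pos":[[0,4,0],[0,3,0],[0,0,0],[0,0,0]],"dr":[[0,0,0],[0,0,0],[0,0,0],[0,0,0]],"jaw":[0.2,0.2,0.2,0.2]}'
python3 -m pendant '{"delta_pos":[[0,2,0],[0,0,0],[0,0,0]],"dr":[[0,0,0],[0,0,0],[0,0,0]],"jaw":[0.2,0.2,0.2]}'
```

```text
clock: 9.65
tool_pos: [0.484, 0.2123, 0.0107]
tcp_rot: [0.594, -0.594, -0.384, 0.384]
force: [0.1, -0.3, -1.2]
gripper_width: 0.36
clock: 9.95
tool_pos: [0.4842, 0.2124, 0.0088]
tcp_rot: [0.594, -0.594, -0.384, 0.384]
force: [0.9, 0.8, -0.7]
gripper_width: 0.364
```

```bash
python3 -m pendant '{"delta_pos":[[0,1.5,0],[0,0,0],[0,0,0]],"dr":[[0,0,0],[0,0,0],[0,0,0]],"jaw":[0.2,0.2,0.2]}'
python3 -m pendant '{"delta_pos":[[0,0.7,0],[0,0,0],[0,0,0]],"dr":[[0,0,0],[0,0,0],[0,0,0]],"jaw":[0.2,0.2,0.2]}'
```

```text
clock: 10.25
tool_pos: [0.4845, 0.2123, 0.0083]
tcp_rot: [-0.594, 0.594, 0.384, -0.383]
force: [-5.4, -4.4, 23.4]
gripper_width: 0.36
clock: 10.55
tool_pos: [0.4846, 0.2122, 0.0081]
tcp_rot: [-0.593, 0.594, 0.384, -0.383]
force: [-8.5, -6.1, 35.2]
gripper_width: 0.357
```

```bash
python3 -m pendant '{"delta_pos":[[0,-1.8,0],[0,0,0],[0,0,0],[0,0,0],[0,0,0],[0,0,0],[0,0,0],[0,0,0]],"dr":[[0,0,0],[0,0,0],[0,0,0],[0,0,0],[0,0,0],[0,0,0],[0,0,0],[0,0,0]],"jaw":[0.36,0.42,0.5,0.65,0.65,0.65,0.65,0.65]}'
python3 - <<'E'
from h import *
a=vision.capture('wrist');cv2.imwrite('pics/w6.png',a)
E
```

```text
clock: 11.35
tool_pos: [0.4841, 0.2123, 0.0083]
tcp_rot: [0.594, -0.594, -0.384, 0.384]
force: [0.9, -1.1, -0.1]
gripper_width: 0.647
```

View pics/w6.png

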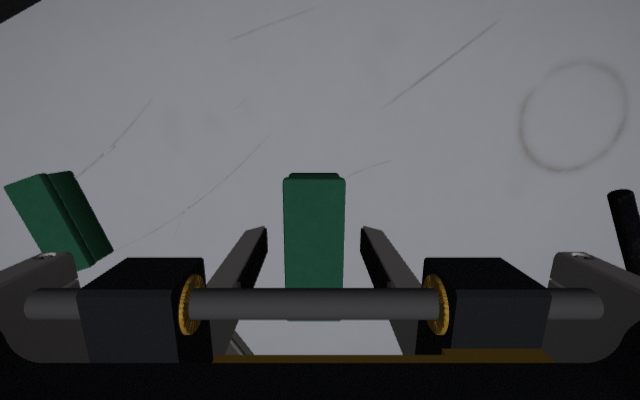

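```bash
python3 -m pendant '{"delta_pos":[[0,-10,0],[0,-25,0],[0,-40,0],[0,-45,0],[0,-45,0],[0,-45,0],[0,-30,0],[0,0,0],[0,0,0],[0,0,0],[0,0,0],[0,0,0],[0,0,0],[0,0,0],[0,0,0],[0,0,0]],"dr":[[0,0,0],[0,0,0],[0,0,0],[0,0,0],[0,0,0],[0,0,0],[0,0,0],[0,7.3,0],[0,7.3,0],[0,7.3,0],[0,7.3,0],[0,7.3,0],[0,7.3,0],[0,7.3,0],[0,7.3,0],[0,0,0]],"jaw":[0.65,0.65,0.65,0.65,0.65,0.65,0.65,0.65,0.6,0.5,0.4,0.4,0.4,0.4,0.4,0.4]}'
python3 - <<'E'
from h import *
s=state();M=rot(s['tcp_rot']);print(s['tool_pos'],s['joint_pos'],np.degrees(np.arctan2(M[1,0],M[0,0])))
cv2.imwrite('pics/s2.png',vision.capture('scene')[100:340,150:450])
print(rel(np.array([.477,-.036,.19])*1000-1000*np.array(s['tool_pos'])))
E
```

```text
clock: 13.0
tool_pos: [0.4838, 0.2124, 0.249]
tcp_rot: [0.706, -0.706, -0.045, 0.044]
force: [0.1, -0.2, -0.5]
gripper_width: 0.399
[0.4838 0.2124 0.249 ] [ 0.0107  0.197  -0.6187  1.8505  0.1258  1.1325 -0.5263] 7.2226284851860925
[ -39.2798   58.9845 -245.4215]
```

View pics/s2.png

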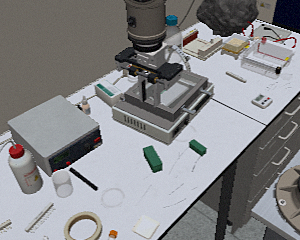

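```bash
python3 -m pendant '{"delta_pos":[[-4,0,-15],[-6,0,-35],[-6,0,-45],[-6,0,-45],[-6,0,-45],[-6,0,-35],[-5,0,-20],[0,0,-5],[0,0,0],[0,0,0]],"dr":[[0,0,0],[0,0,0],[0,0,0],[0,0,0],[0,0,0],[0,0,0],[0,0,0],[0,0,0],[0,0,0],[0,0,0]],"jaw":[0.4,0.4,0.4,0.4,0.4,0.4,0.4,0.4,0.4,0.4]}'
python3 - <<'E'
from h import *
s=state();M=rot(s['tcp_rot']);print(s['tool_pos'],s['joint_pos'],np.degrees(np.arctan2(M[1,0],M[0,0])))
a=vision.capture('wrist');cv2.imwrite('pics/w7.png',a)
import json
json.dump({k:np.array(s[k]).tolist() for k in('tool_pos','tcp_rot')},open('w7.json','w'))
cv2.imwrite('pics/s3.png',cv2.resize(vision.capture('scene')[120:260,240:400],None,fx=4,fy=4))
E
```

```text
clock: 14.05
tool_pos: [0.4769, -0.0344, 0.2485]
tcp_rot: [0.706, -0.705, -0.046, 0.046]
force: [0.4, 0.0, 0.3]
gripper_width: 0.403
[ 0.4769 -0.0344  0.2485] [ 0.3539  0.086  -0.4377  1.9581  0.0403  1.1057  0.0305] 7.499023177977571
```

View pics/w7.png

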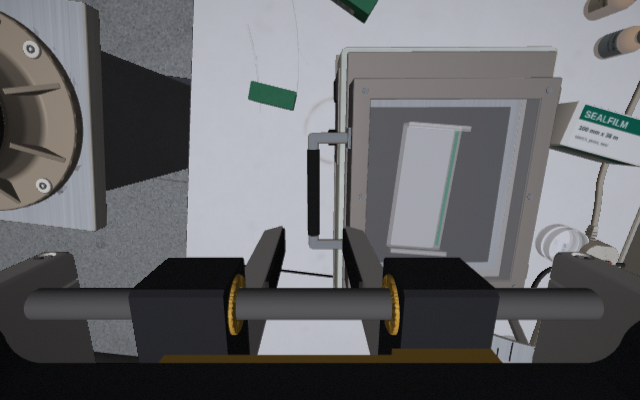

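View pics/s3.png

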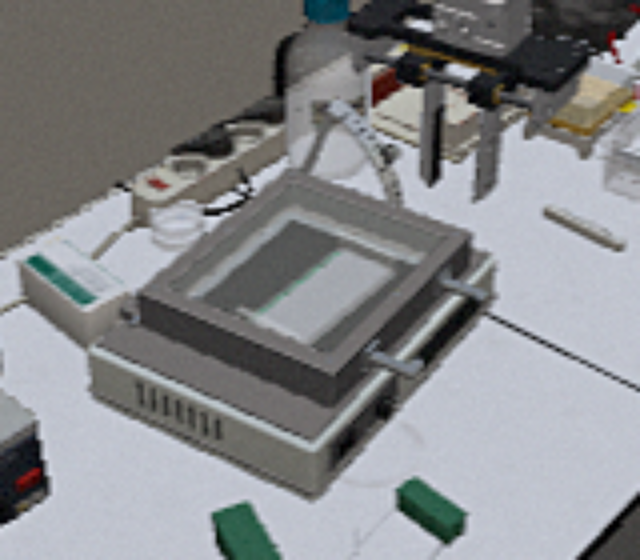

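```bash
python3 -m pendant '{"delta_pos":[[5,0,-20],[10,0,-45],[10,0,-45],[5,0,-20],[0,0,0],[0,0,0]],"dr":[[0,0,0],[0,0,0],[0,0,0],[0,0,0],[0,0,0],[0,0,0]],"jaw":[0.4,0.4,0.4,0.4,0.4,0.4]}'
python3 - <<'E'
from h import *
s=state()
a=vision.capture('wrist')
import json
json.dump({k:np.array(s[k]).tolist() for k in('tool_pos','tcp_rot')},open('w8.json','w'))
cv2.imwrite('pics/w8.png',a)
C7=cam('wrist',json.load(open('w7.json')))
C=cam('wrist',s);T=cam('top')
print('bar ends black',bp(C7,[(313.5,148),(313,235)],.105),'handle ends',bp(C7,[(313.5,134),(313,247)],.105))
p=[.6252,-.0173,.1274];c,d=np.cos(p[2]),np.sin(p[2])
def W(q): return np.array([p[0]+c*q[0]-d*q[1],p[1]+d*q[0]+c*q[1],q[2]])
for th in np.arange(.3,1,.1):
    P=W([.1-.122*np.cos(th),-.146,.086+.122*np.sin(th)])
    print(th,proj(C,P),proj(T,P),proj(cam('scene'),P))
E
```

```text
clock: 14.75
tool_pos: [0.5231, -0.1595, 0.2481]
tcp_rot: [0.706, -0.705, -0.046, 0.046]
force: [0.0, 0.9, -0.1]
gripper_width: 0.403
bar ends black [[ 0.4697  0.0162  0.105 ]
 [ 0.4824 -0.0841  0.105 ]] handle ends [[ 0.4677  0.0311  0.105 ]
 [ 0.4844 -0.0991  0.105 ]]
0.3 [[407.6256 213.1947]] [[399.0454 171.5322]] [[340.1668 166.3756]]
0.4 [[414.9923 216.1173]] [[399.4577 169.6396]] [[339.3329 163.5463]]
0.5 [[423.8432 219.1297]] [[399.8047 167.421 ]] [[338.2375 160.7142]]
0.6000000000000001 [[434.2029 222.1937]] [[400.0809 164.8947]] [[336.8911 157.9124]]
0.7000000000000002 [[446.0579 225.2623]] [[400.2813 162.0839]] [[335.3076 155.1746]]
0.8000000000000003 [[459.3463 228.279 ]] [[400.4019 159.0168]] [[333.5045 152.5337]]
0.9000000000000001 [[473.9484 231.1791]] [[400.4397 155.7267]] [[331.5024 150.0217]]
```

View pics/w8.png

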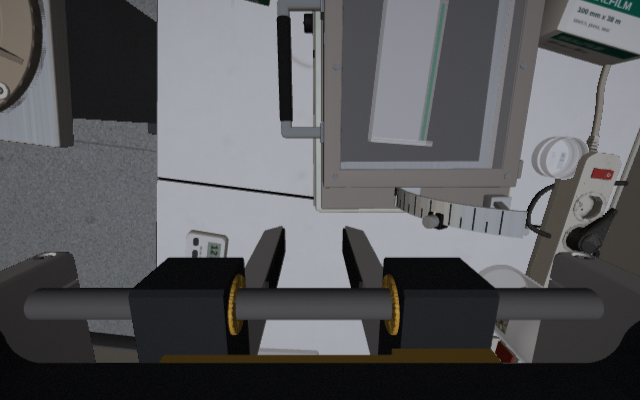

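```bash
python3 - <<'E'
import cv2
a=cv2.imread('pics/w8.png');cv2.imwrite('pics/w8c.png',cv2.resize(a[175:245,380:540],None,fx=5,fy=5,interpolation=cv2.INTER_CUBIC))
E
```

```text
(no output)
```

View pics/w8c.png

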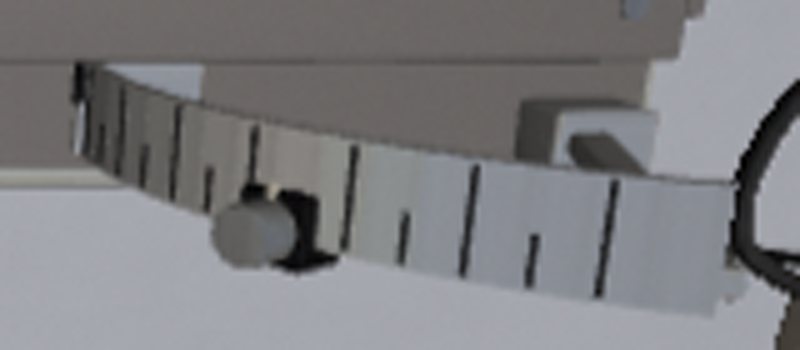

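```bash
python3 - <<'E'
from h import *
import json
C=cam('wrist',json.load(open('w8.json')))
p=[.6252,-.0173,.1274];c,d=np.cos(p[2]),np.sin(p[2])
def W(q): return np.array([p[0]+c*q[0]-d*q[1],p[1]+d*q[0]+c*q[1],q[2]])
for deg in range(0,80,5):
    th=np.radians(deg);o=[]
    for y,r in((-.127,.118),(-.150,.118),(-.144,.122),(-.144,.127)):
        P=W([.1-r*np.cos(th),y,.086+r*np.sin(th)]);o+=list(((proj(C,P)[0]-[380,175])*5+2).round())
    print(deg,o)
E
```

```text
0 [np.float64(93.0), np.float64(77.0), np.float64(86.0), np.float64(169.0), np.float64(72.0), np.float64(145.0), np.float64(51.0), np.float64(145.0)]
5 [np.float64(108.0), np.float64(85.0), np.float64(100.0), np.float64(180.0), np.float64(86.0), np.float64(156.0), np.float64(65.0), np.float64(156.0)]
10 [np.float64(127.0), np.float64(94.0), np.float64(119.0), np.float64(192.0), np.float64(105.0), np.float64(167.0), np.float64(84.0), np.float64(168.0)]
15 [np.float64(151.0), np.float64(103.0), np.float64(142.0), np.float64(204.0), np.float64(129.0), np.float64(179.0), np.float64(109.0), np.float64(180.0)]
20 [np.float64(180.0), np.float64(113.0), np.float64(171.0), np.float64(216.0), np.float64(158.0), np.float64(191.0), np.float64(139.0), np.float64(193.0)]
25 [np.float64(215.0), np.float64(123.0), np.float64(205.0), np.float64(229.0), np.float64(193.0), np.float64(204.0), np.float64(175.0), np.float64(207.0)]
30 [np.float64(255.0), np.float64(133.0), np.float64(244.0), np.float64(242.0), np.float64(234.0), np.float64(217.0), np.float64(217.0), np.float64(220.0)]
35 [np.float64(301.0
[... 683 characters left out ...]
 np.float64(520.0), np.float64(280.0), np.float64(517.0), np.float64(288.0)]
60 [np.float64(605.0), np.float64(191.0), np.float64(585.0), np.float64(317.0), np.float64(591.0), np.float64(291.0), np.float64(592.0), np.float64(300.0)]
65 [np.float64(677.0), np.float64(199.0), np.float64(655.0), np.float64(327.0), np.float64(665.0), np.float64(301.0), np.float64(670.0), np.float64(311.0)]
70 [np.float64(750.0), np.float64(205.0), np.float64(726.0), np.float64(336.0), np.float64(740.0), np.float64(310.0), np.float64(750.0), np.float64(320.0)]
75 [np.float64(824.0), np.float64(211.0), np.float64(798.0), np.float64(343.0), np.float64(816.0), np.float64(317.0), np.float64(831.0), np.float64(327.0)]
```

```bash
python3 -m pendant '{"delta_pos":[[-5,0,20],[-10,0,45],[-10,0,45],[-5,0,20],[0,0,0],[0,0,0],[0,0,0]],"dr":[[0,0,0],[0,0,0],[0,0,0],[0,0,0],[0,0,0],[0,0,0],[0,0,0]],"jaw":[0.34,0.34,0.34,0.34,0.34,0.34,0.34]}'
python3 - <<'E'
from h import *
s=state()
print(rel(np.array([.4765,-.035,.086])*1000-1000*np.array(s['tool_pos'])))
E
```

```text
clock: 15.5
tool_pos: [0.4767, -0.0358, 0.2484]
tcp_rot: [-0.706, 0.706, 0.045, -0.045]
force: [-0.1, -0.0, 0.8]
gripper_width: 0.337
[ -0.1094 162.4352   0.8978]
```

Stop just above the bar for a look first.

```bash
python3 -m pendant '{"delta_pos":[[0,15,0],[0,30,0],[0,35,0],[0,25,0],[0,15,0],[0,5,0],[0,0,0],[0,0,0]],"dr":[[0,0,0],[0,0,0],[0,0,0],[0,0,0],[0,0,0],[0,0,0],[0,0,0],[0,0,0]],"jaw":[0.34,0.34,0.34,0.34,0.34,0.34,0.34,0.34]}'
python3 - <<'E'
from h import *
s=state();C=cam('wrist',s)
cv2.imwrite('pics/w9.png',vision.capture('wrist'))
print(proj(C,[[.4765,-.035,.105],[.4697,.0162,.105]]))
E
```

```text
clock: 16.3
tool_pos: [0.4773, -0.0359, 0.124]
tcp_rot: [-0.706, 0.706, 0.045, -0.045]
force: [0.3, -0.4, 0.4]
gripper_width: 0.34
[[313.284  227.262 ]
 [313.0394 154.9754]]
```

View pics/w9.png

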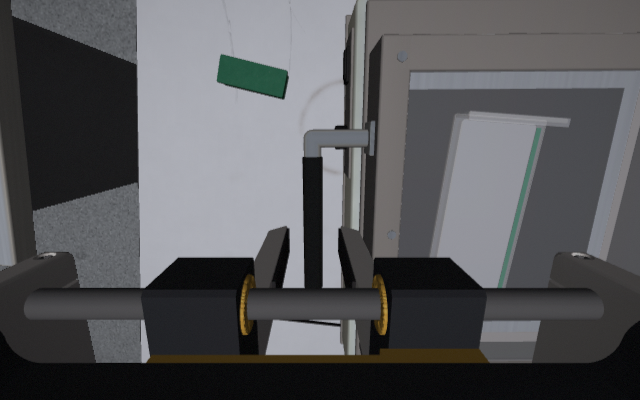

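Bar (col ~313, top at row 156) is centred between the fingers (289–340) and the right finger is clear of the shield's face (col ~367). Descend and grip.

```bash
python3 -m pendant '{"delta_pos":[[0,8,0],[0,12,0],[0,10,0],[0,6,0],[0,2,0],[0,0,0],[0,0,0],[0,0,0],[0,0,0],[0,0,0],[0,0,0],[0,0,0],[0,0,0],[0,0,0]],"dr":[[0,0,0],[0,0,0],[0,0,0],[0,0,0],[0,0,0],[0,0,0],[0,0,0],[0,0,0],[0,0,0],[0,0,0],[0,0,0],[0,0,0],[0,0,0],[0,0,0]],"jaw":[0.34,0.34,0.34,0.34,0.34,0.34,0.2,0,0,0,0,0,0,0]}'
```

```text
clock: 17.75
tool_pos: [0.4767, -0.0358, 0.0854]
tcp_rot: [-0.706, 0.706, 0.045, -0.045]
force: [-0.4, -0.8, 1.6]
gripper_width: 0.138
```

```bash
python3 -m pendant '{"delta_pos":[[0,-2.2,0],[0,-4.4,0],[0,-4.4,0],[0,-4.4,0],[0,-4.4,0],[0,-2.2,0],[0,0,0],[0,0,0]],"dr":[[0,0,0.5],[0,0,1],[0,0,1],[0,0,1],[0,0,1],[0,0,0.5],[0,0,0],[0,0,0]],"jaw":[0,0,0,0,0,0,0,0]}'
python3 - <<'E'
from h import *
s=state();M=rot(s['tcp_rot']);print(s['joint_pos'],M[:,1],s['tool_pos'],s['force'])
cv2.imwrite('pics/w10.png',vision.capture('wrist'))
cv2.imwrite('pics/s10.png',cv2.resize(vision.capture('scene')[120:260,240:400],None,fx=4,fy=4))
E
```

```text
clock: 18.55
tool_pos: [0.4776, -0.0356, 0.1071]
tcp_rot: [-0.703, 0.707, 0.015, -0.076]
force: [3.0, -0.8, -5.1]
gripper_width: 0.139
[ 0.2899  0.3083 -0.4136  2.0452  0.1573  0.9061 -0.0863] [-0.086  -0.011  -0.9962] [ 0.4776 -0.0356  0.1071] [ 3.0288 -0.7654 -5.0721]
```

View pics/w10.png

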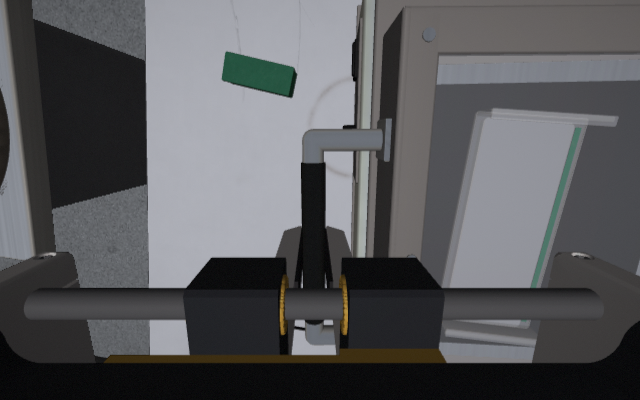

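View pics/s10.png

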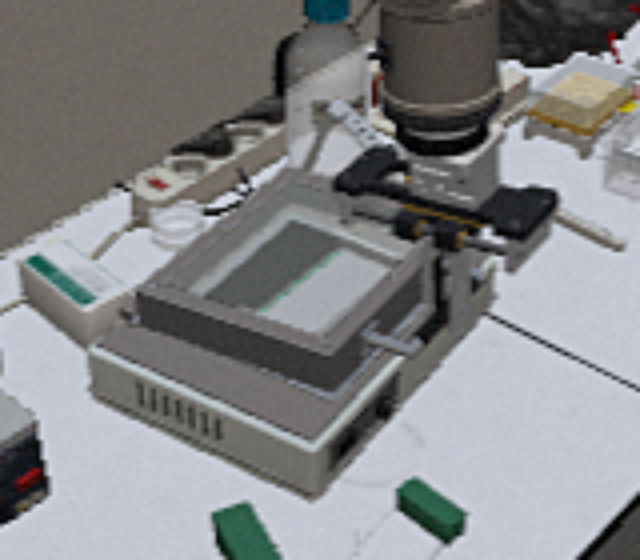

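```bash
python3 -m pendant '{"delta_pos":[[0,-3.3,0],[0.1,-6.5,0],[0.1,-6.5,0],[0.1,-6.5,0],[0.1,-6.5,0],[0.1,-6.5,0],[0.1,-6.5,0],[0,-2.2,0],[0,0,0]],"dr":[[0,0,0.75],[0,0,1.5],[0,0,1.5],[0,0,1.5],[0,0,1.5],[0,0,1.5],[0,0,1.5],[0,0,0.5],[0,0,0]],"jaw":[0,0,0,0,0,0,0,0,0]}'
python3 - <<'E'
from h import *
s=state();M=rot(s['tcp_rot']);print(s['joint_pos'],np.degrees(np.arccos(-M[2,1])),s['tool_pos'],s['force'])
# implied angle from tcp position
p=[.6252,-.0173,.1274]
d=np.array(s['tool_pos'])[:2]-p[:2];x=np.cos(p[2])*d[0]+np.sin(p[2])*d[1];print(x,np.degrees(np.arctan2(s['tool_pos'][2]-.086,.1-x)),np.hypot(s['tool_pos'][2]-.086,.1-x))
E
```

```text
clock: 19.55
tool_pos: [0.4852, -0.0346, 0.1509]
tcp_rot: [-0.693, 0.705, -0.049, -0.139]
force: [0.7, -1.1, -4.8]
gripper_width: 0.138
[ 0.2533  0.3732 -0.4031  1.8654  0.1492  1.2036 -0.0886] 15.276182549054736 [ 0.4852 -0.0346  0.1509] [ 0.712  -1.0789 -4.7866]
-0.1411111593274962 15.060647491251396 0.2496875972903168
```

```bash
python3 -m pendant '{"delta_pos":[[0,-3.3,0],[0.1,-6.5,0],[0.1,-6.5,0],[0.1,-6.5,0],[0.1,-6.5,0],[0.1,-6.5,0],[0.1,-6.5,0],[0.1,-6.5,0],[0.1,-6.5,0],[0.1,-6.5,0],[0.1,-6.5,0],[0.1,-6.5,0],[0.1,-6.5,0],[0,-3.3,0],[0,-2.2,0],[0,0,0],[0,0,0]],"dr":[[0,0,0.75],[0,0,1.5],[0,0,1.5],[0,0,1.5],[0,0,1.5],[0,0,1.5],[0,0,1.5],[0,0,1.5],[0,0,1.5],[0,0,1.5],[0,0,1.5],[0,0,1.5],[0,0,1.5],[0,0,0.75],[0,0,0.5],[0,0,0],[0,0,0]],"jaw":[0,0,0,0,0,0,0,0,0,0,0,0,0,0,0,0,0]}'
python3 - <<'E'
from h import *
s=state();M=rot(s['tcp_rot']);print(s['joint_pos'],s['joint_vel'],np.degrees(np.arccos(-M[2,1])),s['tool_pos'],s['force'])
p=[.6252,-.0173,.1274]
d=np.array(s['tool_pos'])[:2]-p[:2];x=np.cos(p[2])*d[0]+np.sin(p[2])*d[1];print(x,np.degrees(np.arctan2(s['tool_pos'][2]-.086,.1-x)),np.hypot(s['tool_pos'][2]-.086,.1-x))
for n in('wrist','top','scene'): cv2.imwrite(f'pics/f_{n}.png',vision.capture(n))
a=cv2.imread('pics/f_top.png');cv2.imwrite('pics/f_topc.png',cv2.resize(a[120:240,280:430],None,fx=5,fy=5,interpolation=cv2.INTER_CUBIC))
a=cv2.imread('pics/f_scene.png');cv2.imwrite('pics/f_scenec.png',cv2.resize(a[110:260,220:380],None,fx=4,fy=4,interpolation=cv2.INTER_CUBIC))
E
```

```text
clock: 21.25
tool_pos: [0.5212, -0.0297, 0.2292]
tcp_rot: [-0.659, 0.686, -0.171, -0.258]
force: [-6.3, 1.3, -0.9]
gripper_width: 0.14
[ 0.16    0.5774 -0.3651  1.4828  0.1488  1.735  -0.1072] [ 0.0014 -0.0017 -0.0006  0.0037 -0.0006 -0.0031 -0.001 ] 35.359156588844634 [ 0.5212 -0.0297  0.2292] [-6.3264  1.3482 -0.923 ]
-0.10473863686037446 34.96866284913483 0.24984408004501218
```

View pics/f_wrist.png

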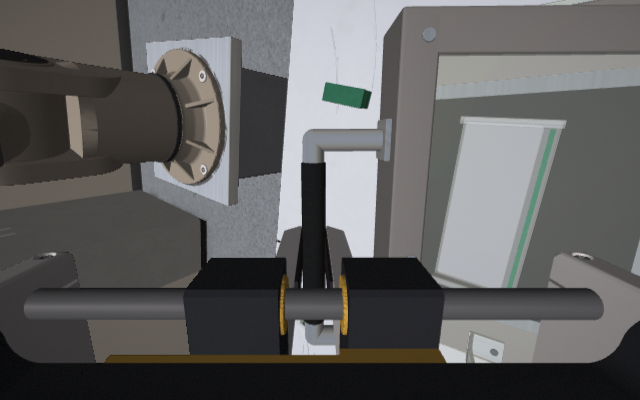

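View pics/f_topc.png

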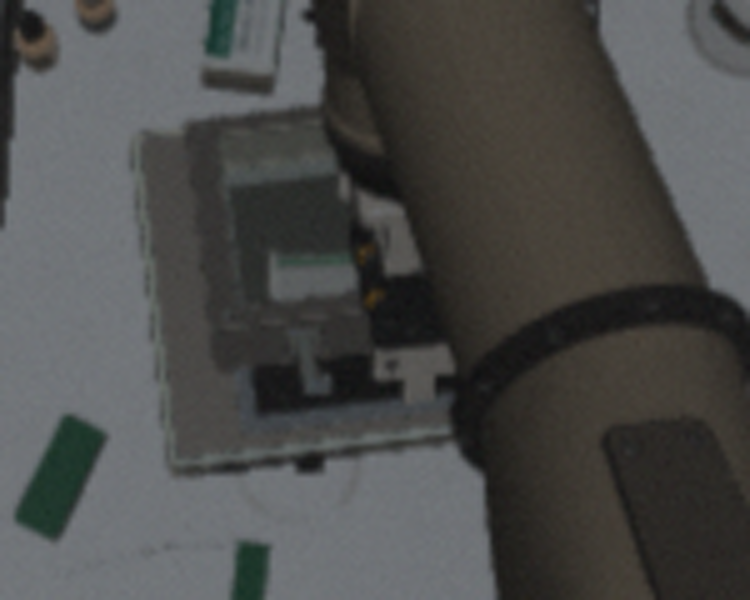

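View pics/f_scenec.png

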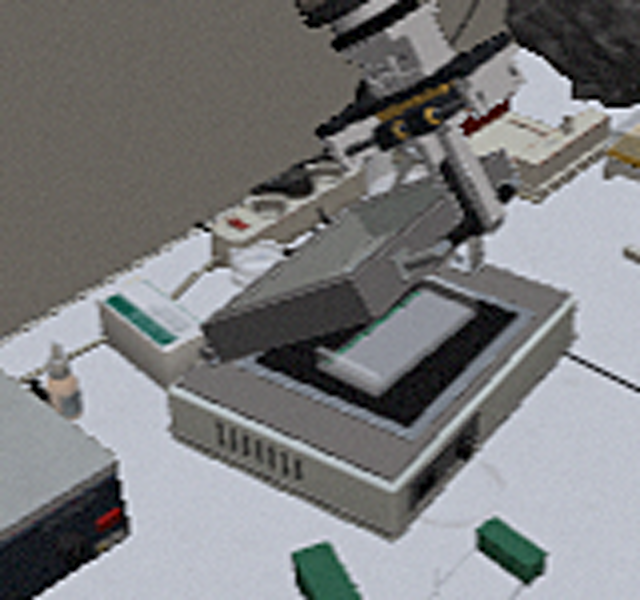

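```bash
python3 - <<'E'
import cv2,numpy as np
a=cv2.imread('pics/scene0.png')[140:180,315:365];b=cv2.imread('pics/f_scene.png')[140:180,315:365]
cv2.imwrite('pics/cmp.png',cv2.resize(np.hstack([a,b]),None,fx=8,fy=8,interpolation=cv2.INTER_CUBIC))
w=cv2.imread('pics/f_wrist.png')[310:370,430:540];cv2.imwrite('pics/wc.png',cv2.resize(w,None,fx=6,fy=6,interpolation=cv2.INTER_CUBIC))
E
```

```text
(no output)
```

View pics/cmp.png

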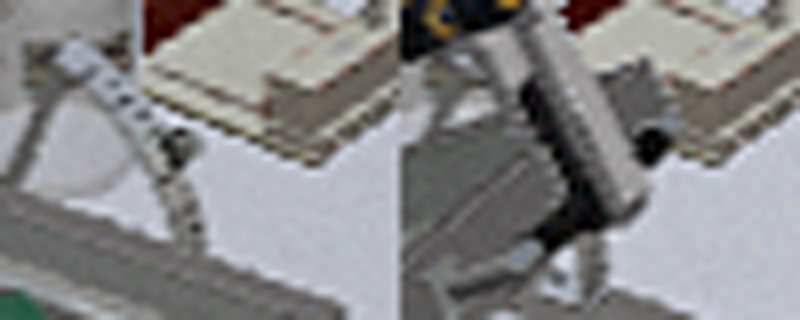

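View pics/wc.png

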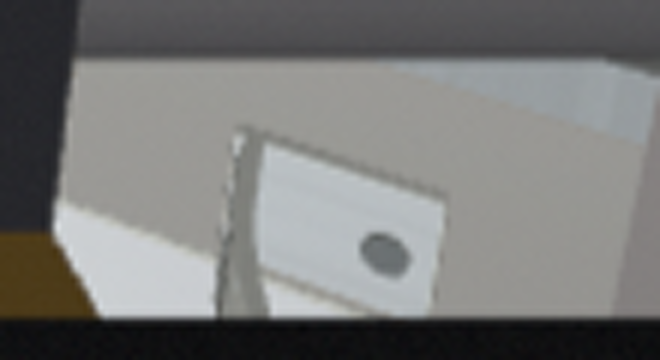

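```bash
python3 -m pendant '{"delta_pos":[[0,0,0],[0,0,0],[0,0,0],[0,0,0],[0,0,0]],"dr":[[0,0,0],[0,0,0],[0,0,0],[0,0,0],[0,0,0]],"jaw":[0,0,0,0,0]}'
python3 -c "
from station import arm
print(arm.sign_off())"
```

```text
clock: 21.9
tool_pos: [0.5212, -0.0297, 0.2292]
tcp_rot: [-0.659, 0.686, -0.171, -0.257]
force: [-5.5, 0.4, -1.8]
gripper_width: 0.14
the job is handed in; nothing more can be done
None
```

The slide box is on the bench and the shield is held up at about 35° (0.61 rad), level with the set marker by my measurements. I handed the job in at 21.9 s; no verdict was reported.

- **Slide box:** I took the green box off the shield; the jaws closed to about 33 mm on it, which fits the 34 mm width. I set it on the bare patch left of the viewer and let go. Later pictures show it still standing there. Pressing it down before release briefly read about 35 N at the wrist.
- **Shield:** I gripped the bar (opening about 13 mm) and lifted along its arc. The tool position gives 35.0° and the tool tilt gives 35.4°. In the final check the arm was not moving, the grip was steady, and the wrist read about 6 N.
- **Marker:** Reading the scale in the wrist picture gives 35 to 36°. The top view agrees at about 0.62 rad, and the scene view gives a little less, 0.58 to 0.60 rad. All are within the 0.08 rad tolerance.

**Not checked directly:** I could not see the pointer next to the marker once the shield was up, because the arm and shield hid it. The match therefore rests on those calculated angles. I also did not re-measure the bystanders, but the path kept clear of them.

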